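Put the groceries away in the pantry tote and trays

ROBOT

A 7-joint arm with a two-finger parallel gripper is mounted at the origin on the work surface. World frame = base frame: x ahead of the robot, y to its left, z up, the work surface at z = 0. Lengths are in mm, angles in degrees, forces in N, time in s.
With the tool pointing down it reaches from about 350 to 900 mm from the base axis. Payload 8.1 kg.
Tool frame: the origin (TCP) lies at the very end of the fingers, on their centre line; the grasp point (between the pads) lies r.hold_point_z behind it (r.hold_point_z is the distance from the TCP to the grasp point, in mm); z points along the fingers, y is the direction in which the jaws open and shut (so a half turn about z gives the same grasp; the last joint's range is limited). The gripper opens to 92 mm and grips with 3 to 60 N. Pads are 19 mm wide; open, the fingers measure 130 mm over their backs; the gripper's body (75 mm by 190 mm) begins 47 mm behind the grasp point.
Start: joints at [64.481, 24.895, 1.432, 90.138, -0.665, 64.973, -4.303], TCP at [210.056, -588.658, 226.742] pointing down, gripper open.
Joint ranges: [-149.89, 149.89], [-25.12, 119.58], [-72.63, 75.52], [4.76, 147.25], [-75.54, 255.54], [6.69, 114.76], [-157.13, 157.13]. Speed limits (degrees/s): [127.2, 127.2, 172.46, 172.46, 180, 180, 180].

INTERFACE

Orientations are given as [roll, pitch, yaw] about the fixed x, y, z axes, in that order (R = Rz(yaw) Ry(pitch) Rx(roll)).
In Python, from workcell import readout, optics, finish_job, models, r gives the robot as it stands.
- The arm moves only by the tool move_arm, never from a script. Its argument "motion" is a list of rows, each a list of 4 numbers: the shift along the tool's x, y, z in m, then the turn about the tool's z in rad. A call has 1 to 20 rows; each row shifts and turns the commanded pose from where the row before left it, along the tool's axes as they then stand; what a row does not reach is not made up. A row lasts 1/12 s, in which the tool goes at most 41.7 mm and 7.16 degrees, less where a joint would pass 70% of its speed; a pose out of reach is approached as far as the arm can. A call is refused whole if a number of a shift passes 0.0417 or a number of a turn 0.125, either way. A call with a gripper value outside its range is refused whole. "claw" is the closure, from -1 (fully open) to 1 (shut), set as the call begins (left out, the last holds). The fingers move at their own pace and stop on an object; "squeeze" is the grip in N (left out, the last holds). Time passes only in rows, so rows that do not move let the fingers close. It gives the time, the measured TCP pose, the force and the opening at its end, in the units of the state.
- readout.observe(): the state, without advancing time (a new reading comes with each control period).
- optics.read_camera(name): name is "scene" or "side" or "wrist"; returns the picture (384x512x3 uint8, blue, green, red); there is no depth.
- optics.calibration(name): a dict with "fx", "fy", "cx", "cy" (pixels), "position" and "attitude" of the camera in the world. Camera axes: x right, y up, looking along -z (the intrinsics and any distortion apply to the point x, -y, -z); pixel columns grow to the right and rows downward; lengths in mm; the calibration is good to about 2 mm. The wrist camera is an equidistant fisheye: a pixel r from the principal point sees the ray r / f radians off the axis. A picture is of the moment at which its call begins: read the wrist's pose just before it. calibration takes no time and is no camera call; for the wrist camera it gives the pose at the moment of the call.
- finish_job(): hands the job in, once; it reports no verdict.
Trained networks look in the newest picture that a camera, given by its name, has taken for a name from the list of things; names that differ only in an ending like _2 or _b are one class to them, and where a whole thing is asked for, a point or a joint stands for the part that bears it (a point fixed in the world has none). Each returns a list of dicts, best first, with "confidence" (0 to 1); they miss things now and then, are a little off and sometimes report something else, mostly with a low value. They report only what shows in the picture. A call takes as long as a camera call. They do not tell look-alikes from the thing itself.
- models.cut_out(label, camera): "region" (384x512 bool, what is visible of it).
- models.landmark_of(label, camera): "at" ([x, y, z] in mm, in world coordinates, good to about 4 mm: a listed point, or the origin of a listed thing).
The state is a dict: "clock": time; "joint_positions": joint angles; "joint_velocities": joint speeds; "tau": joint torques, N m; "position": TCP position; "tool_rot": TCP orientation; "contact_force": force on the tool from outside, world axes, zero at the start; "torque": the same for the moment, N m; "opening": opening from 0.0 (shut) to 1.0 (fully open).
Only numpy, scipy, OpenCV 4.12 (cv2) and the standard library are available. Lean on these libraries where they do the work, as an engineer would, in place of code of your own. Each camera call takes 0.05 s, during which the arm holds its last target. There are 200 camera calls.

TASK

Put these groceries away: slide the wooden tote's black divider all the way towards its yellow end so that both cartons fit, the long red one lying level on the tote's floor in the bay at the red end and the short yellow one level in the small bay at the yellow end. Stand both spice jars upright in the white tray and the blue tin upright in the blue tray, and leave the white sugar bowl where it is.

Things in the scene. Friction and masses are not known exactly. Their poses are not given: they have to be found in the camera images.
- tote: Low open wooden tote, fixed, outer 96 mm (its x) by 336 mm (its y), side walls 5 mm thick and 40 mm high, ends 13 mm thick and 42 mm high. Inside 84 mm (x) by 310 mm (y), floor 5 mm above the origin. The end at its +y is painted red, the one at -y yellow. Origin: centre of its underside; z up.
- divider (a joint): Black cross wall in the tote, 10 mm thick (tote's y), with a middle tab 44 mm (tote's x) by 10 mm, top 73 mm over the tote's underside; pinch the tab from above. Slides along the tote's y, friction 2.5 N, stays put. Value (m): y of its mid-plane in the tote's frame, negative towards the yellow end, stops at -0.07 and +0.07. At -0.07 the red-end bay is 220 mm long, the yellow-end bay 80 mm.
- long_carton: Long red carton with a yellow strip on top, 190 mm (its x) by 32 mm (y) by 50 mm high, 0.1 to 0.2 kg, standing on its narrow long side. Origin: centre of its underside.
- short_carton: Short yellow carton with a green patch on top, 60 mm (its x) by 36 mm (y) by 50 mm high, about 80 g. Origin: centre of its underside.
- jar_red: Amber spice jar with a red lid and pale label, 44 mm diameter, 80 mm high, about 120 g, standing. Origin: centre of its underside; z along its axis, up.
- jar_green: Amber spice jar with a green lid and pale label, 44 mm diameter, 80 mm high, about 120 g, standing. Origin: centre of its underside; z along its axis, up.
- tin: Steel tin with a blue label, 54 mm diameter, 75 mm high, about 0.2 kg, standing. Origin: centre of its underside; z along its axis, up.
- white_tray: Shallow white plastic tray, fixed, outer 150 mm (its x) by 120 mm (y) by 30 mm high, walls and floor 5 mm thick. Origin: centre of its underside.
- blue_tray: Shallow blue plastic tray of the same size as the white one, fixed: 150 mm (its x) by 120 mm (y) by 30 mm high, walls and floor 5 mm thick. Origin: centre of its underside.
- sugar_bowl: White china sugar bowl with a knobbed lid, 74 mm diameter, 62 mm high, loose, standing among the groceries; to be left alone. Origin: centre of its underside.
Mind the look-alikes: they are no part of the job. Several things have the shape of the white_tray; the one meant has the colours described above.

How it is judged (in metres and radians):
At the end, for the whole second after the job is handed in: Divider within 10 mm of its yellow-end stop; long carton level (0.12 rad) on the floor of the red-end bay, short carton level (0.15 rad) on that of the yellow-end bay; both jars upright (0.12 rad) on the white tray's floor, the tin likewise in the blue tray; all five at rest (value of joint divider below -0.06 m and x of long_carton in the frame of tote between -0.03 and 0.03 m and y of long_carton in the frame of tote between 0.015 and 0.075 m and z of long_carton in the frame of tote between -0.005 and 0.03 m and angle between long_carton's own x axis and vertical between 1.45 and 1.69 rad and x of short_carton in the frame of tote between -0.03 and 0.03 m and y of short_carton in the frame of tote between -0.14 and -0.085 m and z of short_carton in the frame of tote between -0.005 and 0.03 m and angle between short_carton's own x axis and vertical between 1.42 and 1.72 rad and x of jar_red in the frame of white_tray between -0.055 and 0.055 m and y of jar_red in the frame of white_tray between -0.04 and 0.04 m and z of jar_red in the frame of white_tray between -0.005 and 0.013 m and angle between each of jar_red, jar_green, tin's own z axis and vertical below 0.12 rad and x of jar_green in the frame of white_tray between -0.055 and 0.055 m and y of jar_green in the frame of white_tray between -0.04 and 0.04 m and z of jar_green in the frame of white_tray between -0.005 and 0.013 m and x of tin in the frame of blue_tray between -0.055 and 0.055 m and y of tin in the frame of blue_tray between -0.04 and 0.04 m and z of tin in the frame of blue_tray between -0.005 and 0.013 m and linear speed of each of long_carton, short_carton, jar_red, jar_green, tin below 0.03 m/s); the robot touches nothing.
It fails at once if the sugar bowl is pushed more than 30 mm, or lifted, from where it stood (distance of sugar_bowl from where it was at the start of the episode above 0.03 m).
It also fails if it takes over 144 s, if anything falls off the work surface, if the arm or the gripper's body presses on something with over 40 N, if the wrist force passes 120 N, or if a joint passes its speed limit or range.

## Working session

There is one attempt and no reset: what is moved stays moved. The work goes in short steps, Python scripts to look and compute and a tool call to move; the robot and the scene stay as the last step left them, time stands still between calls to the robot, and variables do not carry over. Pictures are saved under pics/ and viewed, about 12 in all and at most 16, crops included, and the job is handed in when it is done.

Besides the shell and the picture viewer there is one more tool, called after "Call:" as name(argument=value, ...) on one line, values as JSON. move_arm: Moves the arm, as the interface text tells. Its arguments: {"type":"object","properties":{"motion":{"type":"array","items":{"type":"array","items":{"type":"number"}}},"claw":{"type":"number"},"squeeze":{"type":"number"}},"required":["motion"]}

```bash
mkdir -p pics; ls; python3 - <<'E'
from workcell import readout, optics, models, r
import cv2
print(r.hold_point_z, readout.observe())
for c in ("scene","side"):
    im=optics.read_camera(c); cv2.imwrite(f"pics/{c}0.png",im)
    print(c,optics.calibration(c))
    for l in ["tote","divider","long_carton","short_carton","jar_red","jar_green","tin","white_tray","blue_tray","sugar_bowl"]:
        print(l,[(round(d["confidence"],2),[round(float(v)) for v in d["at"]]) for d in models.landmark_of(l,c)])
E
```

```text
pics
18.8 {'clock': 0.0, 'joint_positions': array([64.47938514, 24.93488067,  1.43081847, 90.18905463, -0.66423701,
       64.97105789, -4.30309605]), 'joint_velocities': array([-0.02997768, -0.0299405 , -0.01969267,  0.03968224,  0.04537911,
        0.10742882,  0.03952176]), 'tau': array([-3.34879610e-05, -6.67852378e+01,  9.85498242e-01, -3.14455855e+01,
       -6.04852522e-02,  4.28826793e-02,  1.24040762e-04]), 'position': array([ 209.86774952, -588.18391731,  225.96229825]), 'tool_rot': array([-1.79913699e+02,  8.22977385e-03,  1.96380841e+01]), 'contact_force': array([-0.19603853,  0.52765442,  0.04035345]), 'torque': array([0.00950813, 0.02194115, 0.01254136]), 'opening': 0.999953357589629}
scene {'fx': 350.00898351967464, 'fy': 350.00898351967464, 'cx': 256.28872208773447, 'cy': 192.82080355622108, 'position': array([887.09598941, -65.500114  , 765.00003885]), 'attitude': array([30.99936999, -0.11247339, 80.90884158])}
tote [(0.74, [688, 5, 2])]Traceback (most recent call last):
  File "<stdin>", line 8, in <module>
ValueError: it knows: blue_tray, jar_green, jar_red, long_carton, short_carton, sugar_bowl, tin, tote, white_tray
```

```bash
python3 - <<'E'
from workcell import readout, optics, models, r
import cv2
for c in ("scene","side"):
    im=optics.read_camera(c); cv2.imwrite(f"pics/{c}1.png",cv2.resize(im,(800,600)))
    print(c,optics.calibration(c))
    for l in ["tote","long_carton","short_carton","jar_red","jar_green","tin","white_tray","blue_tray","sugar_bowl"]:
        print(l,[(round(d["confidence"],2),[round(float(v)) for v in d["at"]]) for d in models.landmark_of(l,c)])
E
```

```text
scene {'fx': 350.00898351967464, 'fy': 350.00898351967464, 'cx': 256.28872208773447, 'cy': 192.82080355622108, 'position': array([887.09598941, -65.500114  , 765.00003885]), 'attitude': array([30.99936999, -0.11247339, 80.90884158])}
tote [(0.63, [685, 5, 1]), (0.53, [437, -71, -3])]
long_carton [(0.83, [547, -30, 6])]
short_carton [(0.95, [435, -68, 2])]
jar_red [(0.75, [430, -196, 2])]
jar_green [(0.62, [428, 190, 3])]
tin [(0.6, [452, 78, 3])]
white_tray [(0.78, [507, -376, -1]), (0.71, [265, -308, -3])]
blue_tray [(0.77, [486, 376, -3])]
sugar_bowl [(0.95, [576, 243, -1])]
side {'fx': 375.8494753342625, 'fy': 375.8494753342625, 'cx': 245.508207708827, 'cy': 194.2513579877164, 'position': array([-60.8957186 , 490.50315473, 891.4392059 ]), 'attitude': array([  40.61784255,    0.89110247, -132.9802866 ])}
tote [(0.6, [683, 4, -4])]
long_carton [(0.86, [553, -27, 2])]
short_carton [(0.73, [427, -73, 1])]
jar_red [(0.87, [428, -194, -6]), (0.27, [508, -377, -5])]
jar_green [(0.82, [432, 195, 1])]
tin [(0.78, [452, 79, 1])]
white_tray [(0.93, [505, -377, -4]), (0.87, [262, -314, 0])]
blue_tray [(0.75, [485, 380, 1])]
sugar_bowl [(0.59, [578, 247, 5])]
```

View pics/scene1.png

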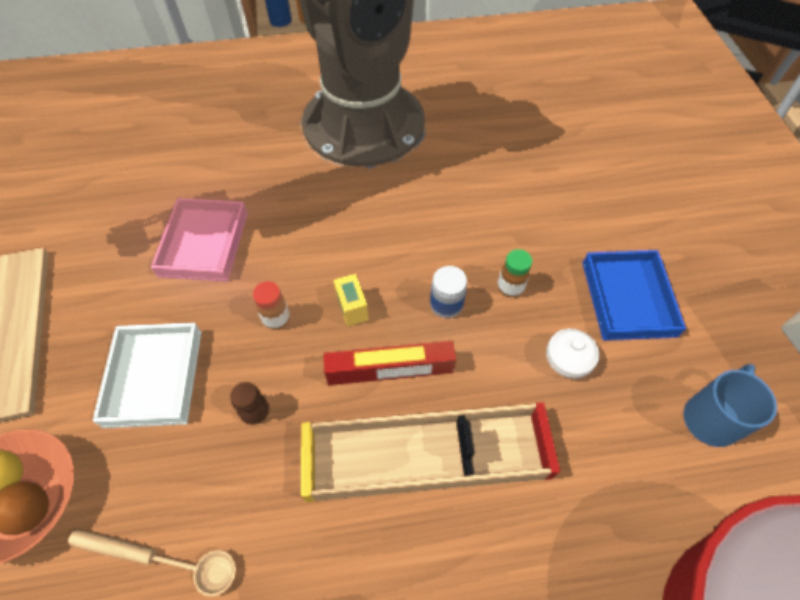

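View pics/side1.png

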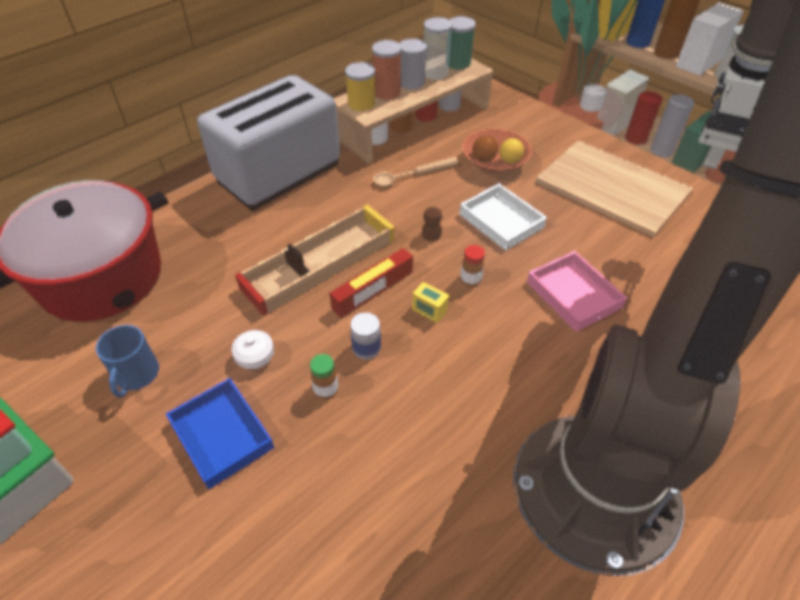

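Two candidates for white_tray: the white one at (150,375) and the pink one at (200,240) in the scene picture. The white one fits the description. Next I fit the poses from the masks.

```bash
cat > h.py <<'E'
from workcell import readout, optics, models, r
import cv2, numpy as np
from scipy.spatial.transform import Rotation as Ro
from scipy.optimize import minimize
def proj(P,c):
    R=Ro.from_euler('xyz',c['attitude'],degrees=True).as_matrix()
    q=(np.atleast_2d(P)-c['position'])@R; q=q*[1,-1,-1]
    return np.c_[c['fx']*q[:,0]/q[:,2]+c['cx'],c['fy']*q[:,1]/q[:,2]+c['cy']]
def back(uv,z,c):
    R=Ro.from_euler('xyz',c['attitude'],degrees=True).as_matrix()
    d=R@np.array([(uv[0]-c['cx'])/c['fx'],-(uv[1]-c['cy'])/c['fy'],-1]); p=np.array(c['position'])
    return p+d*(z-p[2])/d[2]
def solid(kind,a,b,h):
    if kind=='box': base=np.array([[-a,-b],[a,-b],[a,b],[-a,b]])/2
    else:
        t=np.linspace(0,2*np.pi,24,endpoint=False); base=a/2*np.c_[np.cos(t),np.sin(t)]
    return np.vstack([np.c_[base,0*base[:,0]],np.c_[base,0*base[:,0]+h]])
def fit(masks,S,x0,yaw):
    S_=S
    def cost(p):
        a=np.deg2rad(p[2]); R=np.array([[np.cos(a),-np.sin(a)],[np.sin(a),np.cos(a)]])
        P=S_.copy(); P[:,:2]=S_[:,:2]@R.T+p[:2]; e=0
        for m,c in masks:
            k=4; pts=((proj(P,c)+.5)*k).astype(np.float32)
            hull=cv2.convexHull(pts).round().astype(np.int32)
            im=np.zeros((384*k,512*k),np.uint8); cv2.fillConvexPoly(im,hull,1)
            M=m
            e+=1-(im&M).sum()/max(1,(im|M).sum())
        return e
    best=None
    for y in yaw:
        s=minimize(cost,[*x0,y],method='Nelder-Mead',options=dict(xatol=.2,fatol=1e-4,initial_simplex=[[*x0,y],[x0[0]+8,x0[1],y],[x0[0],x0[1]+8,y],[x0[0],x0[1],y+8]]))
        if best is None or s.fun<best.fun: best=s
    return best
def up(m): return cv2.resize(m.astype(np.uint8),None,fx=4,fy=4,interpolation=cv2.INTER_NEAREST)
E
cat > m.py <<'E'
from h import *
T={"tote":('box',96,336,41,(685,5),(-10,0,10)),"long_carton":('box',190,32,50,(550,-28),(70,90,110)),"short_carton":('box',60,36,50,(431,-70),(-30,0,20)),
"jar_red":('c',44,0,80,(429,-195),(0,)),"jar_green":('c',44,0,80,(430,192),(0,)),"tin":('c',54,0,75,(452,78),(0,)),
"white_tray":('box',150,120,30,(506,-376),(0,)),"blue_tray":('box',150,120,30,(486,378),(0,)),"sugar_bowl":('c',74,0,50,(577,245),(0,))}
cal={c:optics.calibration(c) for c in("scene","side")}
for c in cal: optics.read_camera(c)
for l,(k,a,b,h,x0,yw) in T.items():
    ms=[]
    for c in cal:
        pp=proj([*x0,h/2],cal[c])[0]
        ds=[d for d in models.cut_out(l,c)]
        ds=[d for d in ds if np.hypot(*(np.argwhere(d['region']).mean(0)[::-1]-pp))<15]
        if ds: ms.append((up(ds[0]['region']),cal[c]))
    f=fit(ms,solid(k,a,b,h),x0,yw); each=[fit([m],solid(k,a,b,h),x0,yw).x.round(1) for m in ms]
    print(l,len(ms),f.x.round(1),round(f.fun,3),each)
im=optics.read_camera("scene"); crop=im[245:330,180:370]
cv2.imwrite("pics/tote.png",cv2.resize(crop,None,fx=4,fy=4,interpolation=cv2.INTER_CUBIC))
E
python3 m.py
```

```text
tote 2 [685.6   3.7  -4. ] 0.066 [array([685. ,   4.7,  -3.9]), array([685.9,   3.6,  -4.1])]
long_carton 1 [549.1 -26.9  87.1] 0.039 [array([549.1, -26.9,  87.1])]
short_carton 2 [432.3 -71.3  10.4] 0.159 [array([432.4, -70.9,  10.5]), array([433.9, -73.8,   9.6])]
jar_red 2 [ 430.8 -191.8    0.7] 0.245 [array([ 431.3, -191.7,    6.1]), array([ 430.7, -192. ,    1.9])]
jar_green 2 [433.6 191.7   4. ] 0.235 [array([431.8, 193.1,   4. ]), array([434.5, 191.1,   5.2])]
tin 2 [452.2  79.7   8.3] 0.313 [array([450. ,  80.1,   6.4]), array([451.9,  79.3,   1.7])]
white_tray 2 [ 506.6 -379.8   -6.7] 0.073 [array([ 505.3, -378.6,   -6.3]), array([ 507.1, -380.8,   -6. ])]
blue_tray 2 [484.8 376.6  -6.2] 0.074 [array([484.1, 377.8,  -7.1]), array([485.4, 375.4,  -6.7])]
sugar_bowl 2 [576.1 244.3   6.2] 0.535 [array([576.3, 243.3,  10.9]), array([577.3, 242.8,  -1.6])]
```

View pics/tote.png

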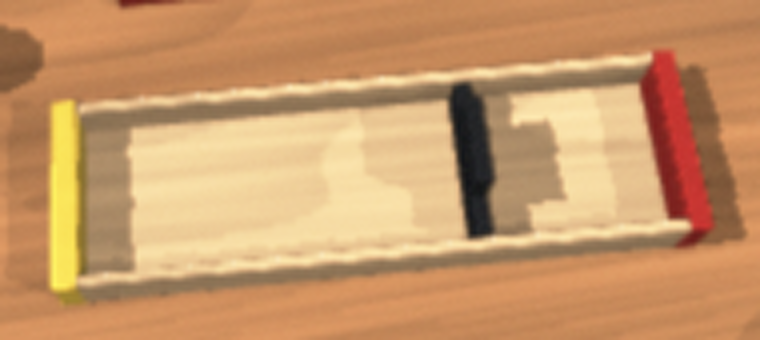

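The crop shows the divider tab at about crop (475,140), which is scene pixel (299,280). The red end is at +y.

```bash
cat > go.py <<'E'
# go.py x y z yaw [x y z yaw...] : shifts in tool frame from measured pose (turn first), then chained
import sys; from h import *
s=readout.observe(); p=np.array(s['position']); y=s['tool_rot'][2]
print('t',round(s['clock'],1),'pos',p.round(1),'rot',s['tool_rot'].round(1),'open',round(s['opening']*92,1),'F',s['contact_force'].round(1))
a=list(map(float,sys.argv[1:]))
for i in range(0,len(a),4):
    t=np.array(a[i:i+3]); w=a[i+3]; turn=-((w-y+180)%360-180)
    R=Ro.from_euler('xyz',[180,0,w],degrees=True).as_matrix(); d=R.T@(t-p)/1000
    n=int(np.ceil(np.linalg.norm(d)/.033)) or 1; m=int(np.ceil(abs(np.deg2rad(turn))/.11))
    print('turn',m,'x',round(np.deg2rad(turn)/max(m,1),4),'| shift',d.round(4),'=',n,'x',(d/n).round(4)); p=t;y=w
E
python3 - <<'E'
from h import *
c=optics.calibration("scene")
print(back((298.7,280),73,c))
im=optics.read_camera("scene").astype(int)
m=(im.max(2)<60)&(np.mgrid[:384,:512][0]>262)&(np.mgrid[:384,:512][0]<310)&(np.mgrid[:384,:512][1]>280)&(np.mgrid[:384,:512][1]<312)
a=np.deg2rad(-4);ux=np.array([np.cos(a),np.sin(a),0]);uy=np.array([-np.sin(a),np.cos(a),0]);o=np.array([685.6,3.7,0])
S=[np.array(q,float) for q in [(sx*42,sy*5,z) for sx in(-1,1) for sy in(-1,1) for z in(5,40)]]
T=[np.array(q,float) for q in [(sx*22,sy*5,z) for sx in(-1,1) for sy in(-1,1) for z in(40,73)]]
best=[]
for v in range(-70,71):
    M=np.zeros((384,512),np.uint8)
    for G in(S,T):
        P=np.array([o+q[0]*ux+(q[1]+v)*uy+[0,0,q[2]] for q in G])
        cv2.fillConvexPoly(M,cv2.convexHull(proj(P,c).astype(np.float32)).round().astype(int),1)
    best.append(((M&m).sum()/(M|m).sum(),v))
b=max(best); print(b,m.sum()); print(o+b[1]*uy)
E
python3 go.py 689 52 226 -4 689 52 52 -4
```

```text
[691.63117987  53.34528283  73.        ]
(np.float64(0.6), 50) 240
[689.08782369  53.57820251   0.        ]
t 2.2 pos [ 210.1 -588.7  226.7] rot [180.    0.   19.6] open 92.0 F [ 0.5 -0.1  0.2]
turn 4 x 0.1031 | shift [ 0.4331 -0.6725  0.0007] = 25 x [ 0.0173 -0.0269  0.    ]
turn 0 x -0.0 | shift [ 0.    -0.     0.174] = 6 x [ 0.    -0.     0.029]
```

Call:
move_arm(motion=[[0,0,0,0.1031],[0,0,0,0.1031],[0,0,0,0.1031],[0,0,0,0.1031],[0.0197,-0.0306,0,0],[0.0197,-0.0306,0,0],[0.0197,-0.0306,0,0],[0.0197,-0.0306,0,0],[0.0197,-0.0306,0,0],[0.0197,-0.0306,0,0],[0.0197,-0.0306,0,0],[0.0197,-0.0306,0,0],[0.0197,-0.0306,0,0],[0.0197,-0.0306,0,0],[0.0197,-0.0306,0,0],[0.0197,-0.0306,0,0],[0.0197,-0.0306,0,0],[0.0197,-0.0306,0,0],[0.0197,-0.0306,0,0],[0.0197,-0.0306,0,0]])

```text
clock: 3.87
position: [559.4, -120.6, 226.9]
tool_rot: [180.0, -0.0, -4.0]
contact_force: [0.5, 0.1, -0.4]
opening: 1.001
```

Call:
move_arm(motion=[[0.0197,-0.0306,0,0],[0.0197,-0.0306,0,0],[0.0197,-0.0306,0,0],[0.0197,-0.0306,0,0],[0.0197,-0.0306,0,0],[0.0197,-0.0306,0,0],[0,0,0,0],[0,0,0,0],[0,0,0,0]])

```text
clock: 4.62
position: [689.1, 52.3, 226.3]
tool_rot: [179.9, 0.0, -4.0]
contact_force: [-0.7, -0.8, 0.3]
opening: 1.0
```

```bash
python3 go.py 689 52 52 -4; python3 -c "
from h import *
print(optics.calibration('wrist'));im=optics.read_camera('wrist');cv2.imwrite('pics/w1.png',cv2.resize(im,(800,600)))"
```

```text
t 4.6 pos [689.1  52.3 226.3] rot [179.9   0.   -4. ] open 92.0 F [-0.7 -0.8  0.3]
turn 1 x 0.0002 | shift [-1.000e-04  3.000e-04  1.743e-01] = 6 x [-0.      0.      0.0291]
{'fx': 297.3186396354542, 'fy': 297.3186396354542, 'cx': 253.25039229206388, 'cy': 188.699992436699, 'position': array([773.25961936,  45.26648237, 384.88447766]), 'attitude': array([-1.79395641e+01, -4.77283757e-02, -9.39816869e+01])}
```

View pics/w1.png

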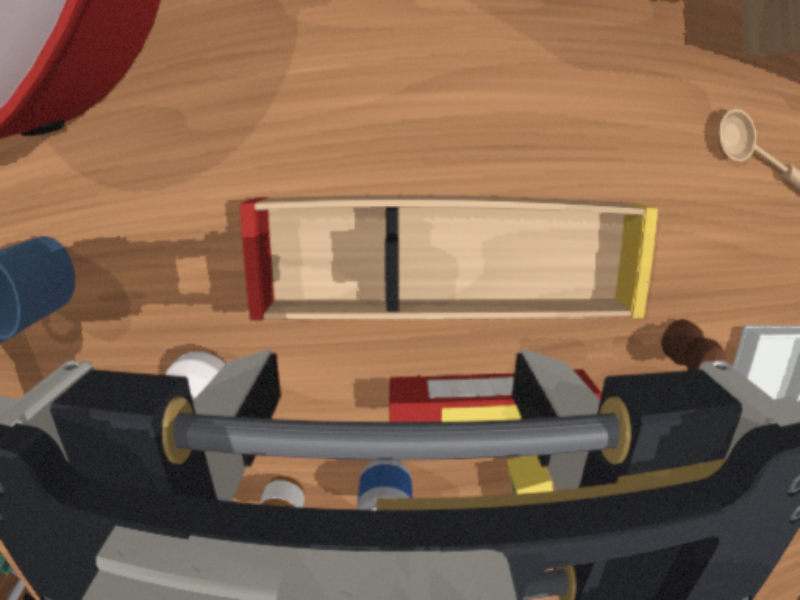

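The wrist view shows the divider at (391,260), between the fingers (275 to 520, centre about 397). I lower and pinch.

Call:
move_arm(motion=[[0,0,0.029,0],[0,0,0.029,0],[0,0,0.029,0],[0,0,0.029,0],[0,0,0.029,0],[0,0,0.029,0],[0,0,0,0],[0,0,0,0]])

```text
clock: 5.33
position: [688.0, 50.9, 52.1]
tool_rot: [179.9, 0.2, -4.1]
contact_force: [1.2, -0.4, 0.2]
opening: 0.997
```

Call:
move_arm(motion=[[0,0,0,0],[0,0,0,0],[0,0,0,0],[0,0,0,0],[0,0,0,0],[0,0,0,0],[0,0,0,0],[0,0,0,0],[0,0,0,0],[0,0,0,0]], claw=1, squeeze=20)

```text
clock: 6.17
position: [689.2, 52.8, 52.6]
tool_rot: [180.0, 0.0, -4.0]
contact_force: [-0.5, -0.2, -0.1]
opening: 0.32
```

Call:
move_arm(motion=[[0,0,0,0],[0,0,0,0],[0,0,0,0],[0,0,0,0],[0,0,0,0],[0,0,0,0],[0,0,0,0],[0,0,0,0]])

```text
clock: 6.83
position: [689.3, 53.2, 52.7]
tool_rot: [-180.0, -0.0, -4.0]
contact_force: [0.4, 1.5, -1.5]
opening: 0.107
```

Call:
move_arm(motion=[[0,0.01,0,0],[0,0.01,0,0],[0,0.01,0,0],[0,0.01,0,0],[0,0.01,0,0],[0,0.01,0,0],[0,0.01,0,0],[0,0.01,0,0],[0,0.01,0,0],[0,0.01,0,0],[0,0.01,0,0],[0,0.006,0,0],[0,0.002,0,0],[0,0.002,0,0],[0,0,0,0],[0,0,0,0],[0,0,0,0]])

```text
clock: 8.25
position: [681.2, -65.7, 52.7]
tool_rot: [-179.9, -0.0, -3.9]
contact_force: [4.7, 4.7, -5.5]
opening: 0.11
```

Call:
move_arm(motion=[[0,0.002,0,0],[0,0.001,0,0],[0,0.001,0,0],[0,0,0,0]])

```text
clock: 8.58
position: [681.2, -65.9, 52.7]
tool_rot: [-179.7, -0.0, -3.8]
contact_force: [3.9, 14.0, -5.8]
opening: 0.108
```

The divider is at its stop: force rises to 14 N with no further motion, and the position agrees with the tote fit. I release and go up.

Call:
move_arm(motion=[[0,-0.003,0,0],[0,0,0,0],[0,0,0,0],[0,0,0,0],[0,0,0,0],[0,0,0,0],[0,0,-0.02,0],[0,0,-0.03,0],[0,0,-0.03,0],[0,0,-0.03,0],[0,0,0,0]], claw=-0.3)

```text
clock: 9.5
position: [684.2, -68.4, 169.7]
tool_rot: [-180.0, -0.6, -4.0]
contact_force: [1.2, 0.1, 1.2]
opening: 0.646
```

```bash
python3 go.py 549 -27 160 87 549 -27 30 87
```

```text
t 9.5 pos [684.2 -68.4 169.7] rot [-180.    -0.6   -4. ] open 59.4 F [1.2 0.1 1.2]
turn 15 x -0.1059 | shift [ 0.0342 -0.1372  0.0097] = 5 x [ 0.0068 -0.0274  0.0019]
turn 0 x -0.0 | shift [-0.   -0.    0.13] = 4 x [-0.     -0.      0.0325]
```

Call:
move_arm(motion=[[0,0,0,-0.1059],[0,0,0,-0.1059],[0,0,0,-0.1059],[0,0,0,-0.1059],[0,0,0,-0.1059],[0,0,0,-0.1059],[0,0,0,-0.1059],[0,0,0,-0.1059],[0,0,0,-0.1059],[0,0,0,-0.1059],[0,0,0,-0.1059],[0,0,0,-0.1059],[0,0,0,-0.1059],[0,0,0,-0.1059],[0,0,0,-0.1059],[0.0068,-0.0274,0,0],[0.0068,-0.0274,0,0],[0.0068,-0.0274,0,0],[0.0068,-0.0274,0,0],[0.0068,-0.0274,0,0]])

```text
clock: 11.17
position: [544.3, -27.0, 162.5]
tool_rot: [-180.0, 0.0, 87.0]
contact_force: [-0.9, 0.3, 0.4]
opening: 0.648
```

Call:
move_arm(motion=[[0,0,0,0],[0,0,0,0],[0,0,0,0]])

```text
clock: 11.42
position: [546.6, -27.5, 163.1]
tool_rot: [179.9, 0.0, 87.0]
contact_force: [1.7, 0.4, -0.4]
opening: 0.653
```

```bash
python3 go.py 549 -27 30 87; python3 -c "
from h import *
im=optics.read_camera('scene');c=optics.calibration('scene')
ims=optics.read_camera('side');cs=optics.calibration('side')
M=[]
for k,cc in (('scene',c),('side',cs)):
  ds=models.cut_out('long_carton',k);print(k,[(round(d['confidence'],2),d['region'].sum()) for d in ds])
cv2.imwrite('pics/s2.png',cv2.resize(np.hstack([im[150:340,130:400],ims[100:290,130:400]]),(800,282)))"
```

```text
t 11.4 pos [546.6 -27.5 163.1] rot [179.9   0.   87. ] open 60.1 F [ 1.7  0.4 -0.4]
turn 1 x -0.0003 | shift [0.0007 0.0024 0.1331] = 5 x [0.0001 0.0005 0.0266]
scene [(0.9, np.int64(1557)), (0.45, np.int64(814))]
side [(0.91, np.int64(1017)), (0.36, np.int64(1306))]
```

View pics/s2.png

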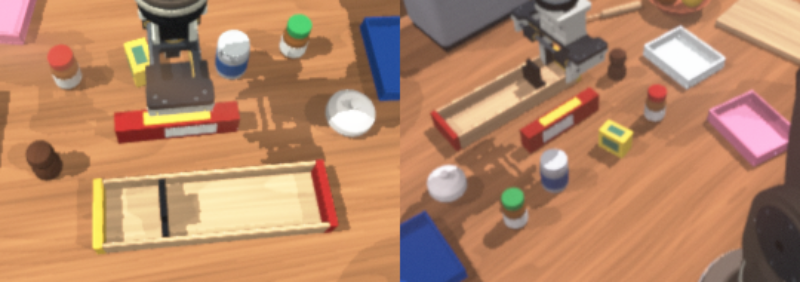

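The divider is at the yellow end (left picture, 163,207) and the gripper is centred over the carton.

Call:
move_arm(motion=[[0.0007,0.0024,0.0266,0],[0,0,0.0266,0],[0,0,0.0266,0],[0,0,0.0266,0],[0,0,0.026,0],[0,0,0,0],[0,0,0,0]])

```text
clock: 12.2
position: [547.6, -26.3, 29.4]
tool_rot: [-179.8, -0.0, 87.0]
contact_force: [-0.5, 0.9, 0.8]
opening: 0.648
```

Call:
move_arm(motion=[[0,0,0,0],[0,0,0,0],[0,0,0,0],[0,0,0,0],[0,0,0,0],[0,0,0,0],[0,0,0,0],[0,0,0,0]], claw=1, squeeze=25)

```text
clock: 12.87
position: [549.1, -26.4, 31.2]
tool_rot: [179.9, 0.0, 87.0]
contact_force: [0.6, -0.2, 7.9]
opening: 0.344
```

Call:
move_arm(motion=[[0,0,-0.005,0],[0,0,-0.01,0],[0,0,-0.02,0],[0,0,-0.025,0],[0,0,-0.025,0],[0,0,0,0],[0,0,0,0]])

```text
clock: 13.45
position: [549.1, -26.3, 117.1]
tool_rot: [179.8, 0.0, 87.0]
contact_force: [-0.4, 0.2, -2.0]
opening: 0.347
```

```bash
python3 go.py 689 49 115 86 689 49 37 86;python3 -c "
from h import *
im=optics.read_camera('scene');ims=optics.read_camera('side')
cv2.imwrite('pics/s3.png',cv2.resize(np.hstack([im[150:340,130:400],ims[100:290,130:400]]),(800,282)))"
```

```text
t 13.4 pos [549.1 -26.3 117.1] rot [179.8   0.   87. ] open 31.9 F [-0.4  0.2 -2. ]
turn 1 x 0.0177 | shift [0.0849 0.1343 0.0021] = 5 x [0.017  0.0269 0.0004]
turn 0 x -0.0 | shift [ 0.    -0.     0.078] = 3 x [ 0.    -0.     0.026]
```

View pics/s3.png

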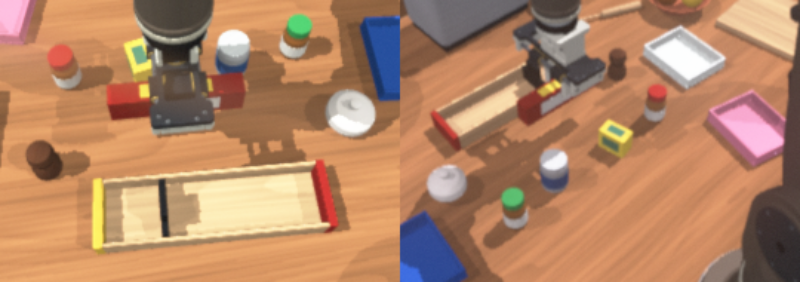

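Call:
move_arm(motion=[[0.017,0.0269,0,0.0177],[0.017,0.0269,0,0],[0.017,0.0269,0,0],[0.017,0.0269,0,0],[0.017,0.0269,0,0],[0,0,0,0],[0,0,0,0],[0,0,0,0]])

```text
clock: 14.22
position: [686.8, 49.3, 113.6]
tool_rot: [-179.8, 0.1, 86.0]
contact_force: [-0.2, -0.2, -1.9]
opening: 0.347
```

```bash
python3 go.py 689 49 37 86;python3 -c "
from h import *
im=optics.read_camera('scene');ims=optics.read_camera('wrist')
cv2.imwrite('pics/s4.png',cv2.resize(np.hstack([im[150:340,130:400],ims[100:290,130:400]]),(800,282)))"
```

```text
t 14.2 pos [686.8  49.3 113.6] rot [-1.798e+02  1.000e-01  8.600e+01] open 31.9 F [-0.2 -0.2 -1.9]
turn 1 x 0.0006 | shift [-0.0002  0.0022  0.0766] = 3 x [-0.0001  0.0007  0.0255]
```

View pics/s4.png

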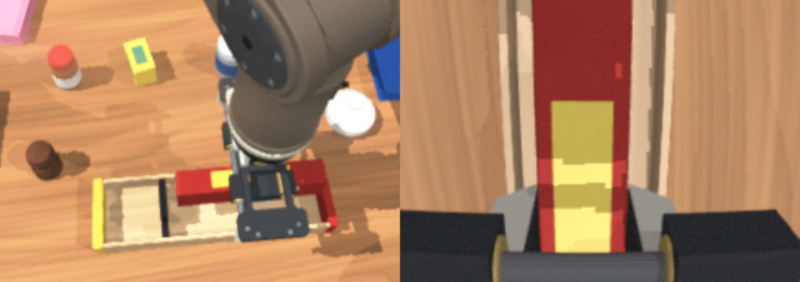

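Right picture: the carton (centre about 583) is centred between the tote walls (about 505 and 670). I lower it.

Call:
move_arm(motion=[[0,0.001,0.025,0],[0,0,0.022,0],[0,0,0.015,0],[0,0,0.008,0],[0,0,0.004,0],[0,0,0,0],[0,0,0,0],[0,0,0,0]])

```text
clock: 14.98
position: [689.8, 49.6, 42.7]
tool_rot: [179.9, -0.0, 86.0]
contact_force: [-0.2, -0.7, -1.3]
opening: 0.344
```

Call:
move_arm(motion=[[0,0,0.003,0],[0,0,0.002,0],[0,0,0.001,0],[0,0,0,0],[0,0,0,0]])

```text
clock: 15.4
position: [689.5, 49.5, 36.2]
tool_rot: [179.9, 0.0, 86.0]
contact_force: [-1.4, -0.4, 5.0]
opening: 0.352
```

Call:
move_arm(motion=[[0,0,0,0],[0,0,0,0],[0,0,0,0],[0,0,0,0],[0,0,-0.005,0],[0,0,-0.015,0],[0,0,-0.03,0],[0,0,-0.03,0],[0,0,-0.03,0],[0,0,-0.02,0],[0,0,0,0]], claw=0.06)

```text
clock: 16.32
position: [691.8, 50.7, 172.4]
tool_rot: [179.5, -0.1, 86.0]
contact_force: [-0.0, 2.0, 0.1]
opening: 0.469
```

```bash
python3 go.py 432 -71 165 10.4 432 -71 30 10.4; python3 - <<'E'
from h import *
for c in("scene","side"):
    optics.read_camera(c); print(c,[(round(d['confidence'],2),d['at'].round(0) if hasattr(d['at'],'round') else d['at']) for d in models.landmark_of('long_carton',c)])
E
```

```text
t 16.3 pos [691.8  50.7 172.4] rot [ 1.795e+02 -1.000e-01  8.600e+01] open 43.2 F [-0.   2.   0.1]
turn 12 x 0.11 | shift [-0.2775  0.0728  0.0074] = 9 x [-0.0308  0.0081  0.0008]
turn 0 x -0.0 | shift [ 0.    -0.     0.135] = 5 x [ 0.    -0.     0.027]
scene [(0.93, [686.8, 44.4, 9.7]), (0.33, [432.8, -192.6, 1.7])]
side [(0.67, [684.7, 48.8, 8.5])]
```

The carton is placed. Short carton next.

Call:
move_arm(motion=[[0,0,0,0.11],[0,0,0,0.11],[0,0,0,0.11],[0,0,0,0.11],[0,0,0,0.11],[0,0,0,0.11],[0,0,0,0.11],[0,0,0,0.11],[0,0,0,0.11],[0,0,0,0.11],[0,0,0,0.11],[0,0,0,0.11],[-0.0347,0.0091,0,0],[-0.0347,0.0091,0,0],[-0.0347,0.0091,0,0],[-0.0347,0.0091,0,0],[-0.0347,0.0091,0,0],[-0.0347,0.0091,0,0],[-0.0347,0.0091,0,0],[-0.0347,0.0091,0,0]], claw=-0.4)

```text
clock: 18.18
position: [426.5, -72.7, 164.4]
tool_rot: [-180.0, 0.1, 10.4]
contact_force: [0.2, 0.1, 0.7]
opening: 0.702
```

Call:
move_arm(motion=[[0,0,0,0],[0,0,0,0],[0,0,0,0]])

```text
clock: 18.43
position: [429.3, -72.0, 165.1]
tool_rot: [-180.0, 0.0, 10.4]
contact_force: [0.3, 0.1, 1.2]
opening: 0.702
```

```bash
python3 go.py 432 -71 30 10.4;python3 -c "
from h import *
im=optics.read_camera('scene');ims=optics.read_camera('wrist')
cv2.imwrite('pics/s5.png',cv2.resize(np.hstack([im[150:340,130:400],ims[194:384,120:390]]),(800,282)))"
```

```text
t 18.4 pos [429.3 -72.  165.1] rot [-180.     0.    10.4] open 64.6 F [0.3 0.1 1.2]
turn 1 x -0.0007 | shift [ 0.0029 -0.0005  0.1351] = 5 x [ 0.0006 -0.0001  0.027 ]
```

View pics/s5.png

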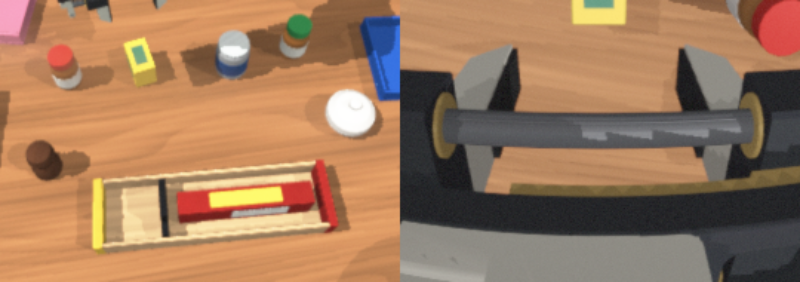

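The long carton lies in the red bay. The short carton (600) is centred between the fingers (517 and 680) and square to them.

Call:
move_arm(motion=[[0.0015,0,0.027,0],[0,0,0.027,0],[0,0,0.027,0],[0,0,0.027,0],[0,0,0.027,0],[0,0,0,0],[0,0,0,0]])

```text
clock: 19.12
position: [430.1, -71.1, 29.4]
tool_rot: [-179.9, 0.2, 10.5]
contact_force: [0.2, 0.1, 0.5]
opening: 0.697
```

Call:
move_arm(motion=[[0,0,0,0],[0,0,0,0],[0,0,0,0],[0,0,0,0],[0,0,0,0],[0,0,0,0],[0,0,0,0],[0,0,0,0]], claw=1, squeeze=15)

```text
clock: 19.78
position: [431.2, -72.0, 31.1]
tool_rot: [180.0, -0.1, 10.4]
contact_force: [-1.1, 0.1, 7.6]
opening: 0.392
```

Call:
move_arm(motion=[[0,0,-0.01,0],[0,0,-0.02,0],[0,0,-0.03,0],[0,0,-0.03,0],[0,0,-0.03,0],[0,0,-0.01,0],[0,0,0,0],[0,0,0,0]])

```text
clock: 20.45
position: [430.6, -72.0, 160.5]
tool_rot: [180.0, -0.1, 10.4]
contact_force: [-0.7, -0.2, -0.8]
opening: 0.39
```

```bash
python3 go.py 677.7 -109 160 86 677.7 -109 37 86
```

```text
t 20.4 pos [430.6 -72.  160.5] rot [ 1.80e+02 -1.00e-01  1.04e+01] open 35.9 F [-0.7 -0.2 -0.8]
turn 13 x -0.1015 | shift [-0.0197  0.249   0.0005] = 8 x [-0.0025  0.0311  0.0001]
turn 0 x -0.0 | shift [ 0.    -0.     0.123] = 4 x [ 0.     -0.      0.0307]
```

Call:
move_arm(motion=[[0,0,0,-0.1015],[0,0,0,-0.1015],[0,0,0,-0.1015],[0,0,0,-0.1015],[0,0,0,-0.1015],[0,0,0,-0.1015],[0,0,0,-0.1015],[0,0,0,-0.1015],[0,0,0,-0.1015],[0,0,0,-0.1015],[0,0,0,-0.1015],[0,0,0,-0.1015],[0,0,0,-0.1015],[-0.0036,0.0415,0,0],[-0.0036,0.0415,0,0],[-0.0036,0.0415,0,0],[-0.0036,0.0415,0,0],[-0.0036,0.0415,0,0],[-0.0036,0.0415,0,0],[0,0,0,0]])

```text
clock: 22.12
position: [682.7, -111.9, 156.1]
tool_rot: [-180.0, -0.1, 85.9]
contact_force: [-1.3, 0.3, -1.3]
opening: 0.391
```

Call:
move_arm(motion=[[0,0,0,0],[0,0,0,0],[0,0,0.02,0],[0,0,0.02,0],[0,0,0.02,0],[0,0,0,0],[0,0,0,0],[0,0,0,0]])

```text
clock: 22.78
position: [677.4, -110.7, 101.5]
tool_rot: [180.0, 0.0, 86.0]
contact_force: [0.4, 0.7, -0.3]
opening: 0.394
```

```bash
python3 go.py 677.7 -110.8 37 86;python3 -c "
from h import *
im=optics.read_camera('scene');ims=optics.read_camera('wrist')
cv2.imwrite('pics/s6.png',cv2.resize(np.hstack([im[150:340,130:400],ims[140:330,120:390]]),(800,282)))"
```

```text
t 22.8 pos [ 677.4 -110.7  101.5] rot [180.   0.  86.] open 36.2 F [ 0.4  0.7 -0.3]
turn 1 x -0.0002 | shift [-0.0001  0.0003  0.0645] = 2 x [-0.      0.0002  0.0323]
```

View pics/s6.png

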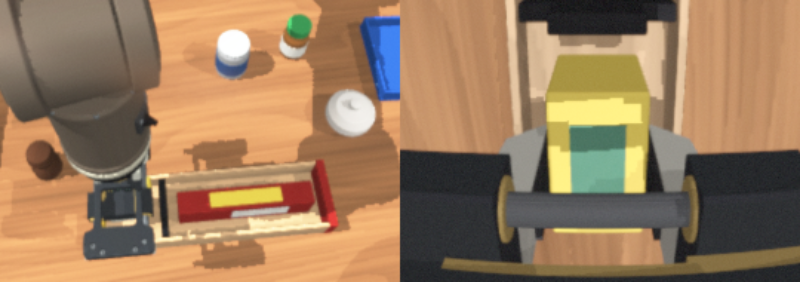

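The carton is centred over the yellow bay, clear of the divider. I lower it.

Call:
move_arm(motion=[[0,0,0.02,0],[0,0,0.02,0],[0,0,0.015,0],[0,0,0.006,0],[0,0,0.003,0],[0,0,0,0],[0,0,0,0],[0,0,0,0]])

```text
clock: 23.55
position: [678.4, -110.8, 37.6]
tool_rot: [179.9, 0.0, 86.0]
contact_force: [0.7, -0.9, 0.1]
opening: 0.393
```

Call:
move_arm(motion=[[0,0,0.001,0],[0,0,0,0],[0,0,0,0]])

```text
clock: 23.8
position: [678.3, -110.9, 36.2]
tool_rot: [179.9, 0.0, 86.0]
contact_force: [-0.0, 0.2, 4.2]
opening: 0.389
```

Call:
move_arm(motion=[[0,0,0,0],[0,0,0,0],[0,0,0,0],[0,0,0,0],[0,0,-0.005,0],[0,0,-0.015,0],[0,0,-0.03,0],[0,0,-0.03,0],[0,0,-0.03,0],[0,0,-0.02,0],[0,0,0,0]], claw=0.08)

```text
clock: 24.72
position: [680.1, -110.6, 171.2]
tool_rot: [179.5, -0.0, 86.0]
contact_force: [0.9, 0.5, 0.9]
opening: 0.457
```

```bash
python3 go.py 431 -192 165 -6.5 431 -192 38 -6.5; python3 - <<'E'
from h import *
for c in("scene","side"):
    optics.read_camera(c); print(c,[(l,round(d['confidence'],2),d['at']) for l in('short_carton','jar_red') for d in models.landmark_of(l,c)])
E
```

```text
t 24.7 pos [ 680.1 -110.6  171.2] rot [179.5  -0.   86. ] open 42.0 F [0.9 0.5 0.9]
turn 15 x 0.1076 | shift [-0.2383  0.1091  0.0062] = 8 x [-0.0298  0.0136  0.0008]
turn 0 x -0.0 | shift [ 0.    -0.     0.127] = 4 x [ 0.     -0.      0.0317]
scene [('short_carton', 0.65, [679.9, -105.8, 4.4])]
side [('short_carton', 0.55, [673.6, -115.0, 6.3]), ('jar_red', 0.68, [428.3, -194.4, -5.8])]
```

Call:
move_arm(motion=[[0,0,0,0.1076],[0,0,0,0.1076],[0,0,0,0.1076],[0,0,0,0.1076],[0,0,0,0.1076],[0,0,0,0.1076],[0,0,0,0.1076],[0,0,0,0.1076],[0,0,0,0.1076],[0,0,0,0.1076],[0,0,0,0.1076],[0,0,0,0.1076],[0,0,0,0.1076],[0,0,0,0.1076],[0,0,0,0.1076]], claw=-0.7)

```text
clock: 26.27
position: [676.9, -110.7, 164.1]
tool_rot: [180.0, 0.1, -6.8]
contact_force: [0.8, -0.3, 0.7]
opening: 0.85
```

Call:
move_arm(motion=[[-0.034,0.0156,0,0],[-0.034,0.0156,0,0],[-0.034,0.0156,0,0],[-0.034,0.0156,0,0],[-0.034,0.0156,0,0],[-0.034,0.0156,0,0],[-0.034,0.0156,0,0],[0,0,0,0],[0,0,0,0],[0,0,0,0],[0,0,0,0]])

```text
clock: 27.18
position: [429.7, -191.9, 165.1]
tool_rot: [-180.0, -0.0, -6.4]
contact_force: [-0.1, -0.4, 0.2]
opening: 0.851
```

```bash
python3 go.py 431 -192 38 -6.5;python3 -c "
from h import *
im=optics.read_camera('scene');ims=optics.read_camera('wrist')
cv2.imwrite('pics/s7.png',cv2.resize(np.hstack([im[150:340,90:360],ims[194:384,120:390]]),(800,282)))"
```

```text
t 27.2 pos [ 429.7 -191.9  165.1] rot [-180.    -0.    -6.4] open 78.3 F [-0.1 -0.4  0.2]
turn 1 x 0.0012 | shift [ 0.0013 -0.      0.1271] = 4 x [ 0.0003 -0.      0.0318]
```

View pics/s7.png

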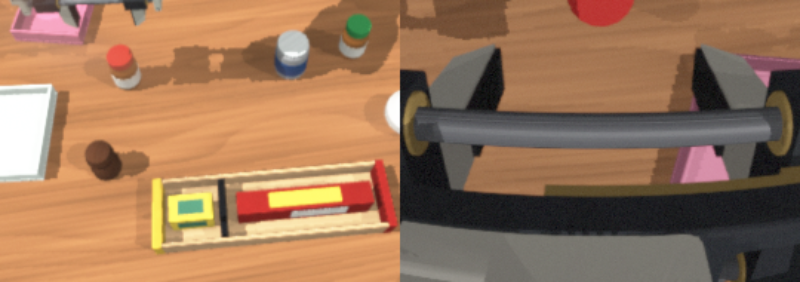

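Both cartons lie in their bays. The red lid (602) is centred between the fingers (500 and 695).

Call:
move_arm(motion=[[0.0005,0,0.0318,0],[0,0,0.0318,0],[0,0,0.0318,0],[0,0,0.0318,0],[0,0,0,0],[0,0,0,0]])

```text
clock: 27.78
position: [428.4, -191.7, 37.1]
tool_rot: [-179.9, 0.2, -6.4]
contact_force: [0.6, -0.1, 0.1]
opening: 0.85
```

Call:
move_arm(motion=[[0,0,0,0],[0,0,0,0],[0,0,0,0],[0,0,0,0],[0,0,0,0],[0,0,0,0],[0,0,0,0],[0,0,0,0],[0,0,0,0]], claw=1, squeeze=15)

```text
clock: 28.53
position: [429.7, -192.8, 38.7]
tool_rot: [180.0, -0.1, -6.5]
contact_force: [-1.7, -0.6, 7.1]
opening: 0.47
```

Call:
move_arm(motion=[[0,0,-0.005,0],[0,0,-0.01,0],[0,0,-0.02,0],[0,0,-0.03,0],[0,0,-0.015,0],[0,0,0,0],[0,0,0,0]])

```text
clock: 29.12
position: [429.4, -192.5, 118.7]
tool_rot: [180.0, -0.1, -6.5]
contact_force: [0.1, -0.6, -1.3]
opening: 0.468
```

```bash
python3 go.py 476 -376.5 118 -6.5 476 -376.5 44 -6.5
```

```text
t 29.1 pos [ 429.4 -192.5  118.7] rot [ 1.8e+02 -1.0e-01 -6.5e+00] open 43.1 F [ 0.1 -0.6 -1.3]
turn 1 x 0.0001 | shift [0.0671 0.1775 0.0007] = 6 x [0.0112 0.0296 0.0001]
turn 0 x -0.0 | shift [ 0.    -0.     0.074] = 3 x [ 0.     -0.      0.0247]
```

Call:
move_arm(motion=[[0.0112,0.0296,0,0],[0.0112,0.0296,0,0],[0.0112,0.0296,0,0],[0.0112,0.0296,0,0],[0.0112,0.0296,0,0],[0.0112,0.0296,0,0],[0,0,0,0],[0,0,0,0],[0,0,0,0],[0,0,0.025,0],[0,0,0.025,0],[0,0,0.012,0],[0,0,0.006,0],[0,0,0.003,0],[0,0,0,0],[0,0,0,0],[0,0,0,0]])

```text
clock: 30.53
position: [476.5, -376.9, 48.3]
tool_rot: [180.0, -0.1, -6.5]
contact_force: [0.4, -0.1, -1.0]
opening: 0.471
```

Call:
move_arm(motion=[[0,0,0.002,0],[0,0,0.001,0],[0,0,0,0],[0,0,0,0]])

```text
clock: 30.87
position: [475.8, -376.5, 44.2]
tool_rot: [180.0, -0.0, -6.5]
contact_force: [0.2, -0.4, -1.3]
opening: 0.472
```

Call:
move_arm(motion=[[0,0,0.001,0],[0,0,0,0],[0,0,0,0],[0,0,0,0]])

```text
clock: 31.2
position: [476.2, -376.8, 43.8]
tool_rot: [180.0, -0.1, -6.5]
contact_force: [-0.4, 0.0, 5.8]
opening: 0.469
```

Call:
move_arm(motion=[[0,0,0,0],[0,0,0,0],[0,0,0,0],[0,0,0,0],[0,0,0,0],[0,0,-0.01,0],[0,0,-0.03,0],[0,0,-0.03,0],[0,0,-0.03,0],[0,0,-0.02,0],[0,0,0,0],[0,0,0,0]], claw=-0.7)

```text
clock: 32.2
position: [476.5, -377.0, 165.1]
tool_rot: [179.9, -0.2, -6.5]
contact_force: [-0.1, 0.0, -0.9]
opening: 0.85
```

```bash
python3 go.py 433 192 165 -6.5 433 192 38 -6.5; python3 - <<'E'
from h import *
for c in("scene","side"):
    optics.read_camera(c); print(c,[(l,round(d['confidence'],2),d['at']) for l in('jar_green','jar_red') for d in models.landmark_of(l,c)])
E
```

```text
t 32.2 pos [ 476.5 -377.   165.1] rot [179.9  -0.2  -6.5] open 78.2 F [-0.1  0.  -0.9]
turn 1 x 0.0 | shift [-1.077e-01 -5.605e-01  1.000e-04] = 18 x [-0.006  -0.0311  0.    ]
turn 0 x -0.0 | shift [ 0.    -0.     0.127] = 4 x [ 0.     -0.      0.0317]
scene [('jar_green', 0.62, [425.9, 190.2, 1.8]), ('jar_red', 0.97, [476.8, -376.8, 6.6])]
side [('jar_green', 0.66, [432.3, 193.9, 0.9]), ('jar_green', 0.53, [475.3, -376.1, -1.3]), ('jar_red', 0.87, [473.6, -374.3, 1.4]), ('jar_red', 0.68, [452.6, 78.2, -0.6]), ('jar_red', 0.16, [689.0, 49.9, 8.8])]
```

Call:
move_arm(motion=[[-0.006,-0.0311,0,0],[-0.006,-0.0311,0,0],[-0.006,-0.0311,0,0],[-0.006,-0.0311,0,0],[-0.006,-0.0311,0,0],[-0.006,-0.0311,0,0],[-0.006,-0.0311,0,0],[-0.006,-0.0311,0,0],[-0.006,-0.0311,0,0],[-0.006,-0.0311,0,0],[-0.006,-0.0311,0,0],[-0.006,-0.0311,0,0],[-0.006,-0.0311,0,0],[-0.006,-0.0311,0,0],[-0.006,-0.0311,0,0],[-0.006,-0.0311,0,0],[-0.006,-0.0311,0,0],[-0.006,-0.0311,0,0],[0,0,0,0],[0,0,0,0]])

```text
clock: 34.17
position: [431.2, 193.7, 162.6]
tool_rot: [-180.0, 0.1, -6.3]
contact_force: [-0.6, -1.0, 0.3]
opening: 0.852
```

Call:
move_arm(motion=[[0,0,0,0],[0,0,0,0]])

```text
clock: 34.33
position: [431.9, 190.5, 162.8]
tool_rot: [179.9, 0.0, -6.6]
contact_force: [-1.1, 0.7, -0.2]
opening: 0.851
```

```bash
python3 go.py 433 192 38 -6.5;python3 -c "
from h import *
im=optics.read_camera('side');ims=optics.read_camera('wrist')
cv2.imwrite('pics/s8.png',cv2.resize(np.hstack([im[100:290,100:370],ims[194:384,120:390]]),(800,282)))"
```

```text
t 34.3 pos [431.9 190.5 162.8] rot [179.9   0.   -6.6] open 78.3 F [-1.1  0.7 -0.2]
turn 1 x -0.0017 | shift [ 0.001  -0.0017  0.1248] = 4 x [ 0.0002 -0.0004  0.0312]
```

View pics/s8.png

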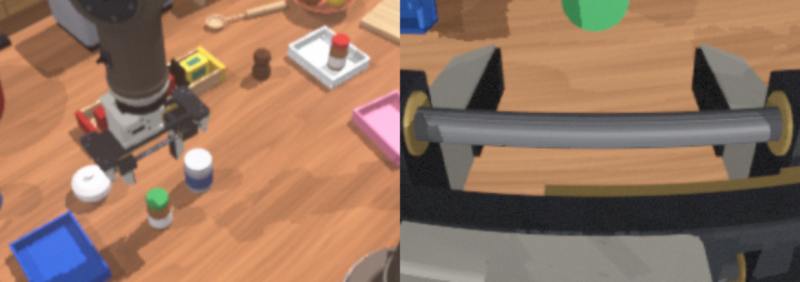

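The red jar stands in the white tray. The green lid (596) is centred between the fingers (597).

Call:
move_arm(motion=[[0.001,0,0.0312,0],[0,0,0.0312,0],[0,0,0.0312,0],[0,0,0.0312,0],[0,0,0,0],[0,0,0,0]])

```text
clock: 34.93
position: [431.9, 190.6, 37.7]
tool_rot: [179.9, 0.2, -6.5]
contact_force: [0.4, 0.6, 0.6]
opening: 0.849
```

Call:
move_arm(motion=[[0,0,0,0],[0,0,0,0],[0,0,0,0],[0,0,0,0],[0,0,0,0],[0,0,0,0],[0,0,0,0],[0,0,0,0],[0,0,0,0]], claw=1, squeeze=15)

```text
clock: 35.68
position: [433.2, 192.0, 38.9]
tool_rot: [-180.0, -0.0, -6.5]
contact_force: [-0.7, -1.2, 8.0]
opening: 0.471
```

Call:
move_arm(motion=[[0,0,-0.005,0],[0,0,-0.01,0],[0,0,-0.02,0],[0,0,-0.03,0],[0,0,-0.03,0],[0,0,-0.03,0],[0,0,0,0],[0,0,0,0]])

```text
clock: 36.35
position: [433.8, 192.3, 165.4]
tool_rot: [-179.9, -0.2, -6.5]
contact_force: [0.0, -0.6, -1.9]
opening: 0.473
```

```bash
python3 go.py 537 -383 160 -6.5 537 -383 44 -6.5
```

```text
t 36.4 pos [433.8 192.3 165.4] rot [-179.9   -0.2   -6.5] open 43.5 F [ 0.  -0.6 -1.9]
turn 1 x -0.0001 | shift [0.1677 0.5599 0.0054] = 18 x [0.0093 0.0311 0.0003]
turn 0 x -0.0 | shift [ 0.    -0.     0.116] = 4 x [ 0.    -0.     0.029]
```

Call:
move_arm(motion=[[0.0093,0.0311,0,0],[0.0093,0.0311,0,0],[0.0093,0.0311,0,0],[0.0093,0.0311,0,0],[0.0093,0.0311,0,0],[0.0093,0.0311,0,0],[0.0093,0.0311,0,0],[0.0093,0.0311,0,0],[0.0093,0.0311,0,0],[0.0093,0.0311,0,0],[0.0093,0.0311,0,0],[0.0093,0.0311,0,0],[0.0093,0.0311,0,0],[0.0093,0.0311,0,0],[0.0093,0.0311,0,0],[0.0093,0.0311,0,0],[0.0093,0.0311,0,0],[0.0093,0.0311,0,0],[0,0,0,0],[0,0,0,0]])

```text
clock: 38.02
position: [534.2, -385.2, 161.4]
tool_rot: [-180.0, 0.2, -6.7]
contact_force: [-0.1, 0.9, -1.5]
opening: 0.472
```

Call:
move_arm(motion=[[0,0,0,0],[0,0,0,0],[0,0,0.025,0],[0,0,0.025,0],[0,0,0.025,0],[0,0,0,0],[0,0,0,0],[0,0,0,0]])

```text
clock: 38.68
position: [536.7, -383.0, 89.7]
tool_rot: [180.0, -0.1, -6.4]
contact_force: [0.8, -0.5, -0.1]
opening: 0.471
```

```bash
python3 go.py 537 -383 44 -6.5
```

```text
t 38.7 pos [ 536.7 -383.    89.7] rot [ 1.8e+02 -1.0e-01 -6.4e+00] open 43.4 F [ 0.8 -0.5 -0.1]
turn 1 x 0.001 | shift [ 0.0003 -0.      0.0457] = 2 x [ 0.0002 -0.      0.0229]
```

Call:
move_arm(motion=[[0,0,0.02,0],[0,0,0.015,0],[0,0,0.006,0],[0,0,0.003,0],[0,0,0,0],[0,0,0,0],[0,0,0,0]])

```text
clock: 39.27
position: [536.5, -383.8, 45.6]
tool_rot: [180.0, -0.1, -6.5]
contact_force: [-0.4, -0.2, -0.8]
opening: 0.471
```

Call:
move_arm(motion=[[0,0,0.001,0],[0,0,0.001,0],[0,0,0,0],[0,0,0,0]])

```text
clock: 39.6
position: [536.5, -383.8, 43.9]
tool_rot: [180.0, -0.1, -6.5]
contact_force: [-1.5, 1.3, 8.3]
opening: 0.464
```

Call:
move_arm(motion=[[0,0,0,0],[0,0,0,0],[0,0,0,0],[0,0,0,0],[0,0,0,0],[0,0,-0.01,0],[0,0,-0.03,0],[0,0,-0.03,0],[0,0,-0.03,0],[0,0,-0.02,0],[0,0,0,0],[0,0,0,0]], claw=-0.8)

```text
clock: 40.6
position: [536.6, -383.8, 164.4]
tool_rot: [179.9, -0.2, -6.5]
contact_force: [-0.3, 0.1, -1.1]
opening: 0.9
```

```bash
python3 go.py 452 79.5 165 -6.5 452 79.5 37 -6.5
```

```text
t 40.6 pos [ 536.6 -383.8  164.4] rot [179.9  -0.2  -6.5] open 82.8 F [-0.3  0.1 -1.1]
turn 1 x 0.0 | shift [-0.1365 -0.4508 -0.0006] = 15 x [-0.0091 -0.0301 -0.    ]
turn 0 x -0.0 | shift [ 0.    -0.     0.128] = 4 x [ 0.    -0.     0.032]
```

Call:
move_arm(motion=[[-0.0091,-0.0301,0,0],[-0.0091,-0.0301,0,0],[-0.0091,-0.0301,0,0],[-0.0091,-0.0301,0,0],[-0.0091,-0.0301,0,0],[-0.0091,-0.0301,0,0],[-0.0091,-0.0301,0,0],[-0.0091,-0.0301,0,0],[-0.0091,-0.0301,0,0],[-0.0091,-0.0301,0,0],[-0.0091,-0.0301,0,0],[-0.0091,-0.0301,0,0],[-0.0091,-0.0301,0,0],[-0.0091,-0.0301,0,0],[-0.0091,-0.0301,0,0],[0,0,0,0],[0,0,0,0],[0,0,0,0],[0,0,0,0]])

```text
clock: 42.18
position: [451.1, 79.4, 161.9]
tool_rot: [179.9, 0.1, -6.6]
contact_force: [-0.2, 0.0, 0.1]
opening: 0.899
```

```bash
python3 go.py 452 79.5 37 -6.5;python3 -c "
from h import *
im=optics.read_camera('scene');ims=optics.read_camera('wrist')
cv2.imwrite('pics/s9.png',cv2.resize(np.hstack([im[150:340,50:320],ims[194:384,120:390]]),(800,282)))"
```

```text
t 42.2 pos [451.1  79.4 161.9] rot [ 1.799e+02  1.000e-01 -6.600e+00] open 82.7 F [-0.2  0.   0.1]
turn 1 x -0.0016 | shift [ 0.0009 -0.0002  0.1249] = 4 x [ 0.0002 -0.0001  0.0312]
```

View pics/s9.png

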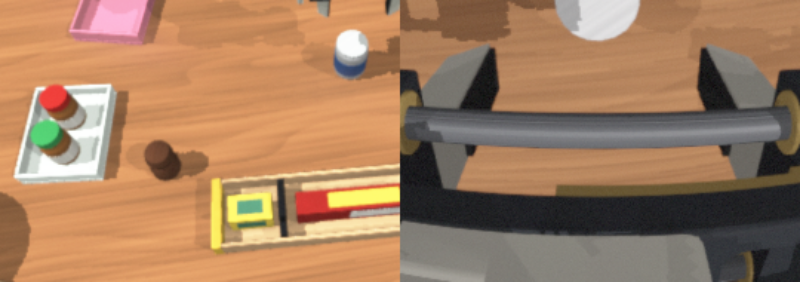

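Both jars stand upright in the white tray. The tin (597) is centred between the fingers.

Call:
move_arm(motion=[[0.0005,0,0.031,0],[0,0,0.031,0],[0,0,0.031,0],[0,0,0.031,0],[0,0,0,0],[0,0,0,0]])

```text
clock: 42.78
position: [450.7, 79.7, 37.6]
tool_rot: [179.9, 0.2, -6.6]
contact_force: [-0.4, 0.8, -0.1]
opening: 0.902
```

Call:
move_arm(motion=[[0,0,0,0],[0,0,0,0],[0,0,0,0],[0,0,0,0],[0,0,0,0],[0,0,0,0],[0,0,0,0],[0,0,0,0],[0,0,0,0]], claw=1, squeeze=20)

```text
clock: 43.53
position: [452.3, 80.6, 39.2]
tool_rot: [-180.0, -0.1, -6.5]
contact_force: [-1.5, -0.8, 9.7]
opening: 0.578
```

Call:
move_arm(motion=[[0,0,-0.005,0],[0,0,-0.01,0],[0,0,-0.02,0],[0,0,-0.03,0],[0,0,-0.03,0],[0,0,-0.03,0],[0,0,0,0],[0,0,0,0]])

```text
clock: 44.2
position: [452.7, 80.9, 164.9]
tool_rot: [-179.9, -0.2, -6.5]
contact_force: [-0.1, 0.3, -2.1]
opening: 0.58
```

```bash
python3 go.py 485 377 162 -6.5 485 377 44 -6.5
```

```text
t 44.2 pos [452.7  80.9 164.9] rot [-179.9   -0.2   -6.5] open 53.3 F [-0.1  0.3 -2.1]
turn 1 x -0.0 | shift [-0.0014 -0.2979  0.0029] = 10 x [-0.0001 -0.0298  0.0003]
turn 0 x -0.0 | shift [ 0.    -0.     0.118] = 4 x [ 0.     -0.      0.0295]
```

Call:
move_arm(motion=[[0,-0.0298,0,0],[0,-0.0298,0,0],[0,-0.0298,0,0],[0,-0.0298,0,0],[0,-0.0298,0,0],[0,-0.0298,0,0],[0,-0.0298,0,0],[0,-0.0298,0,0],[0,-0.0298,0,0],[0,-0.0298,0,0],[0,0,0,0],[0,0,0,0],[0,0,0,0],[0,0,0.025,0],[0,0,0.025,0],[0,0,0.025,0],[0,0,0.015,0],[0,0,0,0],[0,0,0,0],[0,0,0,0]])

```text
clock: 45.87
position: [486.1, 376.3, 74.3]
tool_rot: [-180.0, -0.0, -6.6]
contact_force: [0.2, 0.1, -1.5]
opening: 0.58
```

```bash
python3 go.py 485 377 44 -6.5
```

```text
t 45.9 pos [486.1 376.3  74.3] rot [-180.    -0.    -6.6] open 53.4 F [ 0.2  0.1 -1.5]
turn 1 x -0.0009 | shift [-0.0012 -0.0005  0.0303] = 1 x [-0.0012 -0.0005  0.0303]
```

Call:
move_arm(motion=[[0,0,0.015,0],[0,0,0.009,0],[0,0,0.004,0],[0,0,0.001,0],[0,0,0,0],[0,0,0,0],[0,0,0,0]])

```text
clock: 46.45
position: [485.8, 377.1, 44.9]
tool_rot: [-180.0, -0.0, -6.5]
contact_force: [0.1, 1.0, -1.5]
opening: 0.58
```

Call:
move_arm(motion=[[0,0,0.001,0],[0,0,0.001,0],[0,0,0,0],[0,0,0,0]])

```text
clock: 46.78
position: [485.9, 377.1, 44.2]
tool_rot: [-179.9, -0.1, -6.5]
contact_force: [-4.7, -3.9, 15.2]
opening: 0.578
```

Call:
move_arm(motion=[[0,0,0,0],[0,0,0,0],[0,0,0,0],[0,0,0,0],[0,0,0,0],[0,0,0,0],[0,0,-0.01,0],[0,0,-0.03,0],[0,0,-0.03,0],[0,0,-0.03,0],[0,0,-0.03,0],[0,0,-0.02,0],[-0.03,0,0,0],[-0.03,0,0,0],[0,0,0,0],[0,0,0,0]], claw=-1)

```text
clock: 48.12
position: [424.3, 384.3, 193.4]
tool_rot: [-180.0, -0.0, -6.3]
contact_force: [-0.3, -0.1, 0.6]
opening: 1.0
```

```bash
python3 go.py; python3 -c "
from h import *
for c in('scene','side'):
    im=optics.read_camera(c); cv2.imwrite('pics/end_%s.png'%c,cv2.resize(im,(800,600)))
    for l in ['long_carton','short_carton','jar_red','jar_green','tin','sugar_bowl']:
        d=models.landmark_of(l,c); print(c,l,[(round(e['confidence'],2),e['at']) for e in d[:2]])
"
```

```text
t 48.1 pos [424.3 384.3 193.4] rot [-180.    -0.    -6.3] open 92.0 F [-0.3 -0.1  0.6]
scene long_carton [(0.61, [685.4, 45.9, 8.4])]
scene short_carton [(0.71, [678.9, -106.9, 5.9])]
scene jar_red [(0.66, [478.3, -377.4, 6.9])]
scene jar_green [(0.56, [529.2, -386.1, 8.0])]
scene tin [(0.63, [487.0, 378.2, 4.8])]
scene sugar_bowl [(0.81, [577.8, 244.5, -2.8]), (0.31, [477.6, -377.9, 5.4])]
side long_carton [(0.68, [691.7, 50.3, 10.1])]
side short_carton [(0.82, [672.8, -109.6, 7.7])]
side jar_red [(0.53, [474.2, -376.1, 1.9])]
side jar_green [(0.84, [534.0, -379.1, 5.7])]
side tin [(0.7, [484.3, 376.7, 6.3])]
side sugar_bowl [(0.54, [576.3, 246.1, 0.9])]
```

View pics/end_scene.png

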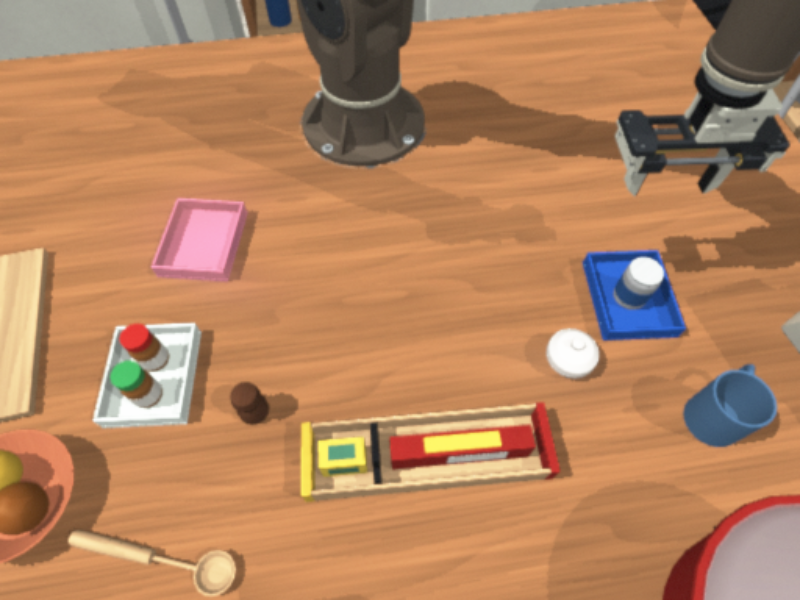

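View pics/end_side.png

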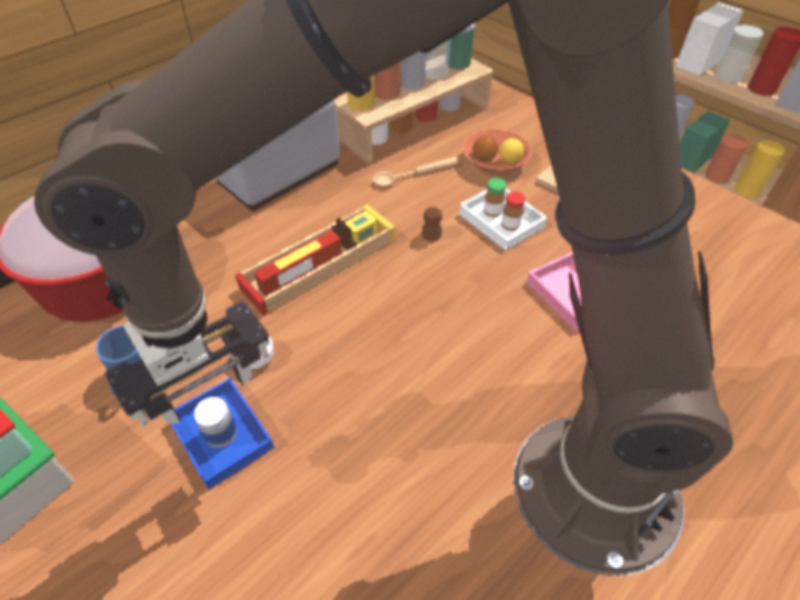

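Everything is in place, the bowl has not moved and the gripper is clear, so I hand in.

```bash
python3 -c "
from workcell import finish_job; print(finish_job())"
```

```text
the job is handed in; nothing more can be done
None
```

The job is handed in at about 48 s of the 144 s allowed; `finish_job` reports no verdict. I slid the divider to its yellow-end stop, put the long carton in the red bay and the short one in the yellow bay. Both jars stand in the white tray (not the pink look-alike) and the tin stands in the blue tray.

- **Divider:** the push against the stop rose to 14 N with no further motion. The final scene picture shows it at the yellow end.
- **Positions:** both cameras put all five items on target, agreeing to within 4 to 7 mm, about the network's own error. A few low-confidence false detections showed up and were ignored.
- **Level and upright:** I judged this from the pictures and from the landmark heights (about 2 to 10 mm), not by measuring angles.
- **Sugar bowl:** it reads within about 2 mm of where it started.
- **Forces:** the highest wrist reading at the end of any move was about 17 N, when setting down the tin. The gripper touched nothing at the end.

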